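Roll a pipe offcut home on the shaft rack

TASK

Lay the fingertips on top of the pipe offcut like a flat palm and roll it along the grey rack, over the low sill and up against the stop bar; push it firmly home there, with 5 to 10 N, for about a second, then let go so that it lies square between sill and bar. Touch down softly and only ever touch the pipe from on top: do not grip it, push its side or lift it off, keep it slow and under control, and never press it with more than about 25 N. Leave the mug, the tape roll and the wooden block alone.

Things in the scene. Friction and masses are not known exactly. Their poses are not given: they have to be found in the camera images.
- rack: Fixed rack: grey plate 290 x 180 mm, its top 14 to 26 mm above the bench (varies). Origin on that top surface, z up, +x the rolling direction, y along the stop bar (face at x = +125 mm). Plate: x -135 to +155, y -90 to +90 mm. Across it at x = +67 mm lies the sill, a brass half-round bar 124 mm long, 6 mm radius, screwed fast at 2 to 4.5 mm proud (not known beforehand).
- pipe: Loose steel pipe offcut lying on the plate short of the sill, 76 mm across, 140 mm long, 0.6 to 0.95 kg, up to 0.08 rad out of square. Origin at its centre (38 mm above the plate), y along its axis; x and z turn as it rolls. Under a palm that does not slip it moves half as far as the palm, so fingertips 25 to 30 mm long need several strokes.
- seat (a point): Centre of the pipe when home: rack x = +87 mm, y = 0, z = +38 mm (touching the stop bar); axes as the rack's. Before, the pipe meets the sill with its centre at rack x = +48 to +54 mm, rises 2 to 4.5 mm to the crest at +67 mm (let go short of it, it rolls back), and beyond it drops to the plate again; home, it has 1 to 7 mm of play to the sill.
- mug: White mug, 82 mm across, 95 mm high, standing on the bench; origin at the centre of its underside. Bystander.
- tape: Grey roll of tape lying flat, 110 mm across, 48 mm high; origin at the centre of its underside. Bystander.
- block: Wooden block, 130 x 60 x 30 mm, lying on the bench; origin at the centre of its underside. Bystander.
- stop: The fixed steel stop bar at the end of the rack, 20 x 170 x 45 mm (along rack x, y, z); origin at the centre of its underside, on the plate at rack x = +135 mm; the face that the pipe meets is 10 mm nearer than the origin.
Things that resemble listed ones, but are neither listed nor needed, are in the scene too. What is shaped like the pipe but blue or pink is not meant.

How it is judged:
On the way, in this order (a step that is already met when the one before it is completed fails the run):
1. the pipe has been rolled 10 mm or more under the palm (distance of pipe from where it was at the start of the episode above 0.01 m and contact force between the fingers and pipe above 0.5 N), for 0.05 s.
2. the pipe, with the palm on it, rides up the sill by more than 1.2 mm (z of pipe in the frame of rack above 0.0392 m and contact force between the fingers and pipe above 0.5 N), for 0.05 s.
3. the palm pushes the pipe against the stop bar with more than 4 N for 0.4 s (x of pipe in the frame of seat above -0.003 m and contact force between pipe and stop above 4 N and contact force between the fingers and pipe above 0.5 N), for 0.4 s.
At the end, for the whole second after the job is handed in: The pipe lies still on the plate between sill and stop bar: centre within 4 mm of the seat along the rolling direction (3 mm beyond it), within 30 mm along the bar and 3 mm in height, square to within 0.04 rad (x of pipe in the frame of seat between -0.004 and 0.003 m and y of pipe in the frame of seat between -0.03 and 0.03 m and z of pipe in the frame of seat between -0.003 and 0.003 m and angle between the y axis of pipe and the y axis of rack, either way round below 0.04 rad and linear speed of pipe below 0.01 m/s); the robot touches nothing.
It fails at once if the pipe is pressed with more than 30 N (contact force between any of the fingers, the arm and pipe above 30 N).
It fails at once if the pipe is touched other than on top (robot in contact with it while the TCP is less than 86 mm above the plate; with the fingertips on top it is about 95 mm) (contact force between any of the fingers, the arm and pipe above 0.5 N and z of the grasp point in the frame of rack below 0.086 m).
It fails at once if the pipe is lifted: its centre more than 8 mm above its height when lying on the plate (z of pipe in the frame of rack above 0.046 m).
It fails at once if the pipe runs faster than 0.25 m/s (linear speed of pipe above 0.25 m/s).
It fails at once if mug, tape roll or wooden block moved by more than 15 mm (distance of any of mug, tape, block from where it was at the start of the episode above 0.015 m).
It also fails if it takes over 54 s, if anything falls off the work surface, if the arm or the gripper's body presses on something with over 40 N, if the wrist force passes 120 N, or if a joint passes its speed limit or range.

ROBOT

A 6-joint arm with a two-finger parallel gripper is mounted at the origin on the work surface. World frame = base frame: x ahead of the robot, y to its left, z up, the work surface at z = 0. Lengths are in m, angles in rad, forces in N, time in s.
With the tool pointing down it reaches from about 0.35 to 0.975 m from the base axis. Payload 4.9 kg.
Tool frame: the origin (TCP) lies between the finger pads, 19 mm behind the fingertips; this is the grasp point; z points along the fingers, y is the line along which they close (so a half turn about z gives the same grasp; the last joint's range is limited). The gripper opens to 85 mm and grips with 20 to 120 N. Pads are 22 mm wide; open, the fingers measure 114 mm over their backs; the gripper's body (76 mm by 85 mm) begins 54 mm behind the grasp point. The pads swing forward as they close: fully open they stand 13 mm farther back than shut.
Start: joints at [1.189, 0.053, 1.613, -0, 1.476, -0.119], TCP at [0.162, 0.604, 0.25] pointing down, gripper open.
Joint ranges: [-3.01, 3.01], [-1.01, 2.22], [0.06, 2.58], [-1.02, 4.17], [0.09, 2.62], [-3.14, 3.14]. Speed limits (rad/s): [2.57, 2.57, 3.14, 3.14, 3.14, 3.14].

INTERFACE

Orientations are given as a unit quaternion [w, x, y, z].
In Python, from plant import manip gives the robot as it stands. The module is installed in compiled form; this text tells all that it offers.
- The arm moves only by the tool move_arm, never from a script. Its argument "rows" is a list of rows, each a list of 7 numbers: the shift along the tool's x, y, z in cm, then the turn, a rotation vector about the tool's x, y, z in degrees, then the opening, from -1 (shut) to 1 (fully open). In form: [[tx, ty, tz, ax, ay, az, jaw], ...]. A call has 1 to 20 rows; each row shifts and turns the commanded pose from where the row before left it, along the tool's axes as they then stand; what a row does not reach is not made up. A row lasts 1/12 s, in which the tool goes at most 41.7 mm and 7.16 degrees, less where a joint would pass 70% of its speed; a pose out of reach is approached as far as the arm can. A call is refused whole if a number of a shift passes 4.17 or a number of a turn 7.16, either way. A call with a gripper value outside its range is refused whole. The fingers move at their own pace and stop on an object; the grip force is fixed at half the most. Time passes only in rows, so rows that do not move let the fingers close. It gives the time, the measured TCP pose, the force, the opening and the grip force at its end, in the units of the state.
- manip.state(): the state, without advancing time (a new reading comes with each control period).
- manip.grab_frame(name): name is "scene" or "top" or "wrist"; returns a dict with "img" (480x640x3 uint8, blue, green, red), "mtx" (3x3 intrinsics, pixels), "R" (3x3) and "t" (3): a world point X has camera coordinates R X + t. Camera axes: x right, y down, z forward; pixel columns grow to the right and rows downward; lengths in m; the calibration is good to about 2 mm. A picture is of the moment at which its call begins. There is no depth.
- manip.job_done(): hands the job in; it is judged then, once.
The state is a dict: "time": time; "joint_pos": joint angles; "joint_vel": joint speeds; "joint_efforts": joint torques, N m; "tool_pos": TCP position; "tool_rot": TCP orientation; "contact_force": force on the tool from outside, world axes, zero at the start; "ft_torque": the same for the moment, N m; "gripper_width": opening from 0.0 (shut) to 1.0 (fully open); "grasp_force": force on a finger pad.
Only numpy, scipy, OpenCV 4.12 (cv2) and the standard library are available. Lean on these libraries where they do the work, as an engineer would, in place of code of your own. Each camera call takes 0.05 s, during which the arm holds its last target. There are 200 camera calls.

## Working session

There is one attempt and no reset: what is moved stays moved. The work goes in short steps, Python scripts to look and compute and a tool call to move; the robot and the scene stay as the last step left them, time stands still between calls to the robot, and variables do not carry over. Pictures are saved under pics/ and viewed, at most 10 in all, crops included, and the job is handed in when it is done.

Besides the shell and the picture viewer there is one more tool, called after "Call:" as name([rows], argument=value, ...), one row to a line, values as JSON. move_arm: Moves the arm, as the interface text tells. Its arguments: {"type":"object","properties":{"rows":{"type":"array","items":{"type":"array","items":{"type":"number"}}}},"required":["rows"]}

```bash
mkdir -p pics
python3 - <<'E'
from plant import manip
import cv2, numpy as np
s=manip.state(); print({k:np.round(v,3).tolist() for k,v in s.items()})
for n in ("scene","top"):
    f=manip.grab_frame(n); cv2.imwrite(f"pics/{n}0.png",f["img"]); np.savez(f"{n}0.npz",**f)
    print(n,(-f["R"].T@f["t"]).round(3),f["R"].round(2).tolist(),f["mtx"].round(0).tolist())
E
```

```text
{'time': 0.0, 'joint_pos': [1.189, 0.053, 1.614, 0.0, 1.476, -0.119], 'joint_vel': [-0.0, -0.001, 0.001, -0.0, -0.001, 0.001], 'joint_efforts': [-0.002, -39.368, -37.018, -0.0, 0.007, -0.0], 'tool_pos': [0.162, 0.603, 0.249], 'tool_rot': [-0.0, 0.131, 0.991, -0.001], 'contact_force': [-0.185, 0.403, -0.297], 'ft_torque': [-0.003, 0.002, -0.038], 'grasp_force': 0.0, 'gripper_width': 1.002}
scene [ 0.963 -0.784  1.096] [[0.87, 0.49, 0.01], [0.38, -0.67, -0.64], [-0.31, 0.56, -0.77]] [[611.0, 0.0, 321.0], [0.0, 611.0, 236.0], [0.0, 0.0, 1.0]]
top [ 0.321 -0.027  1.148] [[0.0, -1.0, -0.01], [-0.98, -0.0, -0.2], [0.2, 0.01, -0.98]] [[454.0, 0.0, 325.0], [0.0, 454.0, 247.0], [0.0, 0.0, 1.0]]
```

View pics/top0.png

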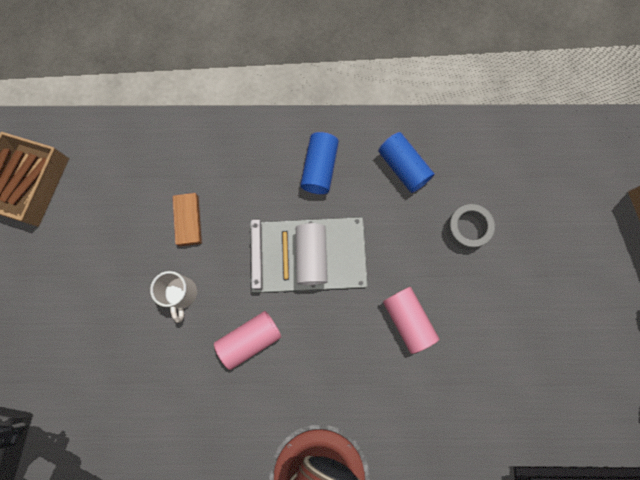

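View pics/scene0.png

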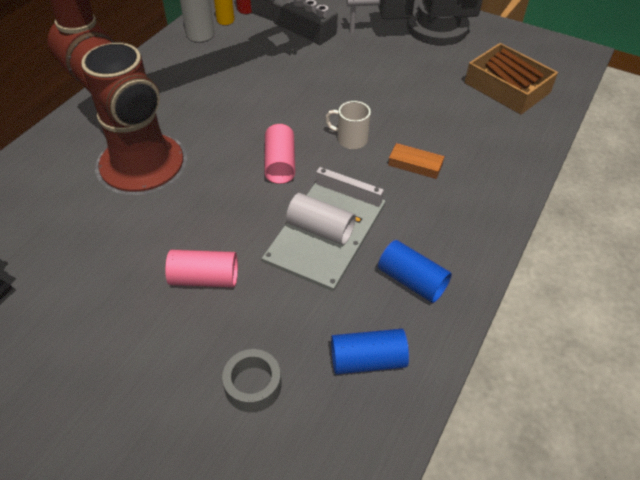

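The top view shows the rack at px (250–367, 217–293), with the stop bar at left (≈256), the sill at ≈285 and the grey pipe at ≈(311, 253). Rolling direction is image left, about world +y. In the scene view the pipe is at (322, 218) with the plate corners visible. I'll zoom in on both for the corners.

Run:
```python
import cv2, numpy as np
a=cv2.imread("pics/top0.png")[205:305,240:380]; b=cv2.imread("pics/scene0.png")[160:295,255:395]
A=cv2.resize(a,None,fx=5,fy=5,interpolation=cv2.INTER_CUBIC); B=cv2.resize(b,None,fx=4,fy=4,interpolation=cv2.INTER_CUBIC)
cv2.imwrite("pics/topz.png",A); cv2.imwrite("pics/scenez.png",B)
for im,p in ((cv2.imread("pics/top0.png"),[(345,240),(311,250),(256,255),(285,255),(400,250),(275,235)]),(cv2.imread("pics/scene0.png"),[(300,255),(320,215),(350,180),(250,200),(340,260),(358,220)])):
    print([im[y,x].tolist() for x,y in p])
```

```text
[[172, 179, 177], [210, 210, 217], [210, 210, 217], [105, 177, 214], [106, 107, 109], [174, 181, 179]]
[[157, 168, 166], [190, 192, 203], [200, 203, 216], [92, 94, 98], [155, 166, 165], [53, 134, 186]]
```

View pics/topz.png

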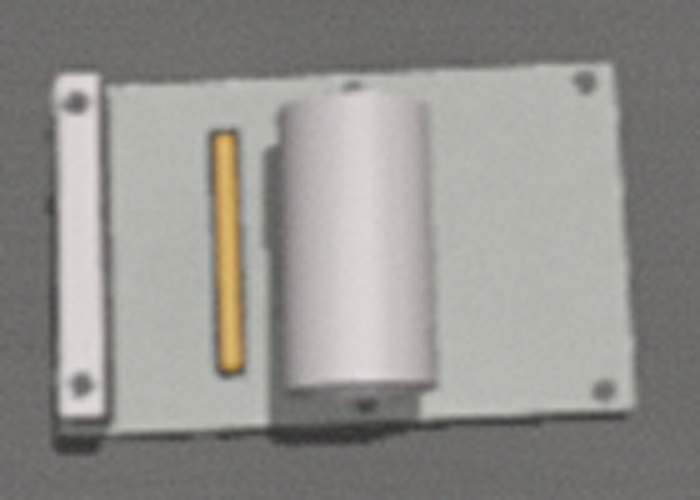

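View pics/scenez.png

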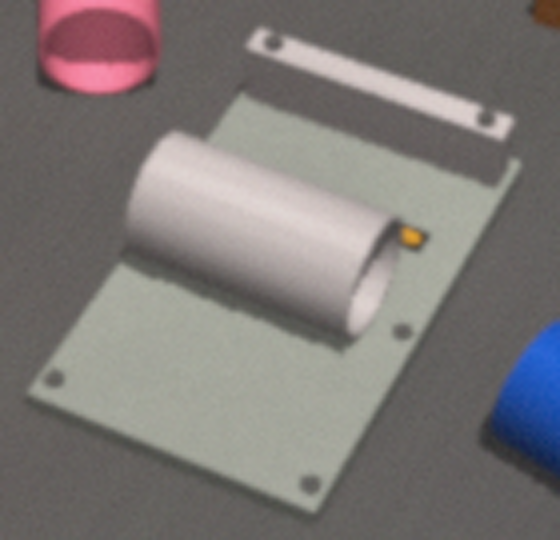

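The zooms show the plate's free-end corners, the screws and the stop bar's top corners clearly in both views. I'll triangulate these.

```bash
cat > h.py <<'E'
import cv2, numpy as np
def cam(n): return np.load(n+".npz")
def P(f): return f["mtx"]@np.c_[f["R"],f["t"]]
def ray(f,uv,z):
    uv=np.atleast_2d(uv).astype(float); c=-f["R"].T@f["t"]
    d=np.c_[uv,np.ones(len(uv))]@np.linalg.inv(f["mtx"]).T@f["R"]
    return c+d*((z-c[2])/d[:,2])[:,None]
E
python3 - <<'E'
from h import *
T,S=cam("top0"),cam("scene0")
t=np.array([(613,65),(634,410),(585,82),(603,391),(57,75),(99,75),(104,416),(61,418),(77,102),(81,385)],float)
s=np.array([(317,514),(30,393),(310,484),(54,378),(515,120),(503,140),(247,45),(262,28),(487,119),(272,42)],float)
t=(t+.5)/5-.5+[240,205]; s=(s+.5)/4-.5+[255,160]
X=cv2.triangulatePoints(P(T),P(S),t.T,s.T); X=(X[:3]/X[3]).T
for x in X: print(x.round(4))
d=lambda i,j:np.linalg.norm(X[i]-X[j]).round(4)
print("plate180",d(0,1),"bar170",d(4,7),d(5,6),"20",d(4,5),d(6,7))
E
```

```text
[ 0.625  -0.1101  0.0148]
[ 0.4469 -0.1182  0.0156]
[ 0.6139 -0.0963  0.0183]
[ 0.4547 -0.1038  0.0183]
[0.6059 0.1672 0.0608]
[0.6068 0.1471 0.0621]
[0.4385 0.1397 0.0634]
[0.4374 0.1605 0.0598]
[0.592  0.1568 0.0637]
[0.4515 0.1496 0.0643]
plate180 0.1783 bar170 0.1686 0.1685 20 0.0201 0.0212
```

```bash
cat >> h.py <<'E'
zp=0.017
ex=np.array([-.047,.9989]); ey=np.array([-.9989,-.047]); O=np.array([.529,.0199])
def rk(X): X=np.atleast_2d(X)[:,:2]-O; return np.c_[X@ex,X@ey]
def pipe(f,z=None,box=(215,290,262,350)):
    r0,r1,c0,c1=box; im=f["img"].astype(int)
    m=np.zeros(im.shape[:2],np.uint8); b=cv2.GaussianBlur(f["img"],(3,3),0).astype(int)
    m[r0:r1,c0:c1]=((b[...,2]-b[...,1]>2)&(b[...,0]-b[...,1]>-4)&(b[...,1]>120))[r0:r1,c0:c1]
    m=cv2.morphologyEx(m,cv2.MORPH_OPEN,np.ones((3,3)))
    n,l,st,_=cv2.connectedComponentsWithStats(m); k=1+st[1:,4].argmax()
    # left/right edges per row -> midline
    rows=[];mid=[];w=[]
    for r in range(r0,r1):
        c=np.where(l[r]==k)[0]
        if len(c)>20: rows.append(r);mid.append((c[0]+c[-1])/2);w.append(c[-1]-c[0]+1)
    rows=np.array(rows);p=np.polyfit(rows[4:-4],np.array(mid)[4:-4],1)
    uv=np.c_[np.polyval(p,[rows[0],rows[-1]]),[rows[0],rows[-1]]]
    return uv,np.median(w)
E
python3 - <<'E'
from h import *
T=cam("top0"); uv,w=pipe(T); print(uv,w)
# far end seen at pipe top (z+76), near end at z~mid
for z in (zp+.038,zp+.076): X=ray(T,uv,z); print(X.round(4),rk(X).round(4))
d=X[0]-X[1]; print("yaw",np.arctan2(d[1],d[0]), "rack",np.arctan2(.047,.9989))
im=T["img"].astype(int); m=((im[...,2]-im[...,0])>50)[205:305,260:300]; y,x=np.nonzero(m)
X=ray(T,np.c_[[x.mean()+260],[y.mean()+205]],zp+.003); print("sill",rk(X))
E
```

```text
[[310.35204082 225.        ]
 [311.70918367 281.        ]] 29.0
[[0.5947 0.0211 0.055 ]
 [0.4552 0.0165 0.055 ]] [[-0.0019 -0.0657]
 [ 0.      0.0738]]
[[0.5852 0.0194 0.093 ]
 [0.4506 0.0149 0.093 ]] [[-0.0031 -0.0561]
 [-0.0013  0.0786]]
yaw 0.033367893027072576 rack 0.047017080858252625
sill [[0.06588789 0.00052373]]
```

Call:
move_arm([
  [-2.5, -2.4, 0, 0, 0, 0, -1],
  [-2.5, -2.4, 0, 0, 0, 0, -1],
  [-2.5, -2.4, 0, 0, 0, 0, -1],
  [-2.5, -2.4, 0, 0, 0, 0, -1],
  [-2.5, -2.4, 0, 0, 0, 0, -1],
  [-2.5, -2.4, 0, 0, 0, 0, -1],
  [-2.5, -2.4, 0, 0, 0, 0, -1],
  [-2.5, -2.4, 0, 0, 0, 0, -1],
  [-2.5, -2.4, 0, 0, 0, 0, -1],
  [-2.5, -2.4, 0, 0, 0, 0, -1],
  [-2.5, -2.4, 0, 0, 0, 0, -1],
  [-2.5, -2.4, 0, 0, 0, 0, -1],
  [-2.5, -2.4, 0, 0, 0, 0, -1],
  [-2.5, -2.4, 0, 0, 0, 0, -1],
  [-2.5, -2.4, 0, 0, 0, 0, -1],
  [-2.5, -2.4, 0, 0, 0, 0, -1],
  [-2.5, -2.4, 0, 0, 0, 0, -1],
  [-2.5, -2.4, 0, 0, 0, 0, -1],
  [-2.5, -2.4, 0, 0, 0, 0, -1],
  [-2.5, -2.4, 0, 0, 0, 0, -1],
])

```text
time: 1.77
tool_pos: [0.5208, 0.0084, 0.2495]
tool_rot: [-0.0, 0.131, 0.991, 0.0]
contact_force: [0.7, 0.7, 0.3]
gripper_width: 0.006
grasp_force: 0.0
```

Call:
move_arm([
  [0, 0, 2, 0, 0, -6, -1],
  [0, 0, 2, 0, 0, -6, -1],
  [0, 0, 2, 0, 0, -5.8, -1],
  [0, 0, 2, 0, 0, 0, -1],
  [0, 0, 1.5, 0, 0, 0, -1],
  [0, 0, 0, 0, 0, 0, -1],
  [0, 0, 0, 0, 0, 0, -1],
])

```text
time: 2.35
tool_pos: [0.5196, 0.0102, 0.1538]
tool_rot: [-0.001, -0.024, 1.0, 0.0]
contact_force: [0.4, 0.5, 0.2]
gripper_width: -0.003
grasp_force: 0.0
```

```bash
cat >> h.py <<'E'
from plant import manip
from scipy.spatial.transform import Rotation as Ro
def st():
    s=manip.state(); R=Ro.from_quat(np.roll(s["tool_rot"],-1)).as_matrix(); p=np.array(s["tool_pos"]); r=rk(p)[0]
    print("t %.2f rack mm %s z_rack %.1f"%(s["time"],(r*1e3).round(1),(p[2]-zp)*1e3),"toolz",R[:,2].round(3),"yang err deg",np.degrees(np.arctan2(R[1,1],R[0,1])-np.arctan2(ex[1],ex[0])).round(2),"F",np.round(s["contact_force"],2),"w",round(float(s["gripper_width"]),2))
    return p,R
def see(n):
    f=manip.grab_frame(n); cv2.imwrite(f"pics/{n}_{manip.state()['time']:.2f}.png",f["img"]); return f
E
python3 -c "
from h import *
st()"
```

```text
t 2.35 rack mm [-9.2  9.8] z_rack 136.8 toolz [-0.003  0.    -1.   ] yang err deg 0.05 F [0.39 0.54 0.2 ] w -0.0
```

Call:
move_arm([
  [-0.35, -0.15, 1.5, 0, 0, 0, -1],
  [-0.35, -0.15, 1.3, 0, 0, 0, -1],
  [0, 0, 0.7, 0, 0, 0, -1],
  [0, 0, 0, 0, 0, 0, -1],
  [0, 0, 0, 0, 0, 0, -1],
])

```text
time: 2.77
tool_pos: [0.5274, 0.0075, 0.1198]
tool_rot: [-0.0, -0.024, 1.0, 0.0]
contact_force: [0.9, -0.2, 0.2]
gripper_width: 0.0
grasp_force: 0.0
```

Call:
move_arm([
  [0, 0, 0.1, 0, 0, 0, -1],
  [0, 0, 0.1, 0, 0, 0, -1],
  [0, 0, 0.1, 0, 0, 0, -1],
  [0, 0, 0, 0, 0, 0, -1],
])

```text
time: 3.1
tool_pos: [0.5277, 0.0075, 0.1173]
tool_rot: [0.0, -0.024, 1.0, -0.0]
contact_force: [0.4, -0.3, 0.1]
gripper_width: -0.002
grasp_force: 0.0
```

```bash
python3 -c "
from h import *
st()"
```

```text
t 3.10 rack mm [-12.4   1.9] z_rack 100.3 toolz [ 0. -0. -1.] yang err deg 0.05 F [ 0.37 -0.31  0.14] w -0.0
```

Call:
move_arm([
  [0, 0, 0.08, 0, 0, 0, -1],
  [0, 0, 0.05, 0, 0, 0, -1],
  [0, 0, 0.05, 0, 0, 0, -1],
  [0, 0, 0.05, 0, 0, 0, -1],
  [0, 0, 0, 0, 0, 0, -1],
])

```text
time: 3.52
tool_pos: [0.5276, 0.0074, 0.1146]
tool_rot: [-0.0, -0.024, 1.0, 0.0]
contact_force: [-0.8, 0.4, -0.2]
gripper_width: 0.002
grasp_force: 0.0
```

Call:
move_arm([
  [0, 0, 0.05, 0, 0, 0, -1],
  [0, 0, 0.05, 0, 0, 0, -1],
  [0, 0, 0, 0, 0, 0, -1],
])

```text
time: 3.77
tool_pos: [0.5276, 0.0075, 0.1136]
tool_rot: [-0.0, -0.024, 1.0, 0.0]
contact_force: [-0.5, 0.0, 0.1]
gripper_width: -0.003
grasp_force: 0.0
```

Call:
move_arm([
  [0, 0, 0.05, 0, 0, 0, -1],
  [0, 0, 0.05, 0, 0, 0, -1],
  [0, 0, 0, 0, 0, 0, -1],
])

```text
time: 4.02
tool_pos: [0.5276, 0.0075, 0.1126]
tool_rot: [-0.0, -0.024, 1.0, 0.0]
contact_force: [0.2, 0.0, -0.3]
gripper_width: -0.0
grasp_force: 0.0
```

Call:
move_arm([
  [0, 0, 0.04, 0, 0, 0, -1],
  [0, 0, 0.04, 0, 0, 0, -1],
  [0, 0, 0, 0, 0, 0, -1],
])

```text
time: 4.27
tool_pos: [0.5276, 0.0074, 0.1118]
tool_rot: [-0.0, -0.024, 1.0, -0.0]
contact_force: [0.3, -0.5, 0.4]
gripper_width: -0.002
grasp_force: 0.0
```

Call:
move_arm([
  [0, 0, 0.04, 0, 0, 0, -1],
  [0, 0, 0.04, 0, 0, 0, -1],
  [0, 0, 0, 0, 0, 0, -1],
])

```text
time: 4.52
tool_pos: [0.5276, 0.0074, 0.111]
tool_rot: [-0.0, -0.024, 1.0, -0.0]
contact_force: [-0.1, -0.9, -0.3]
gripper_width: 0.0
grasp_force: 0.0
```

Call:
move_arm([
  [0, 0, 0.04, 0, 0, 0, -1],
  [0, 0, 0.04, 0, 0, 0, -1],
  [0, 0, 0, 0, 0, 0, -1],
])

```text
time: 4.77
tool_pos: [0.5276, 0.0075, 0.1102]
tool_rot: [-0.0, -0.024, 1.0, 0.0]
contact_force: [-0.4, -0.4, 0.6]
gripper_width: -0.0
grasp_force: 0.0
```

Call:
move_arm([
  [0, 0, 0.03, 0, 0, 0, -1],
  [0, 0, 0.03, 0, 0, 0, -1],
  [0, 0, 0, 0, 0, 0, -1],
])

```text
time: 5.02
tool_pos: [0.5276, 0.0075, 0.1096]
tool_rot: [-0.0, -0.024, 1.0, -0.0]
contact_force: [-0.6, 0.4, -0.8]
gripper_width: 0.001
grasp_force: 0.0
```

Call:
move_arm([
  [0, 0, 0.04, 0, 0, 0, -1],
  [0, 0, 0.04, 0, 0, 0, -1],
  [0, 0, 0, 0, 0, 0, -1],
])

```text
time: 5.27
tool_pos: [0.5276, 0.0075, 0.1088]
tool_rot: [-0.0, -0.024, 1.0, 0.0]
contact_force: [0.1, -0.3, -0.0]
gripper_width: -0.001
grasp_force: 0.0
```

Run:
```python
from h import *
st(); f=see("scene"); w=see("wrist")
b=f["img"][120:270,250:400]; cv2.imwrite("pics/look1.png",np.hstack([cv2.resize(b,(480,480),interpolation=cv2.INTER_CUBIC)]))
```

```text
t 5.27 rack mm [-12.4   2. ] z_rack 91.8 toolz [-0.  0. -1.] yang err deg 0.05 F [ 0.08 -0.3  -0.03] w -0.0
```

View pics/look1.png

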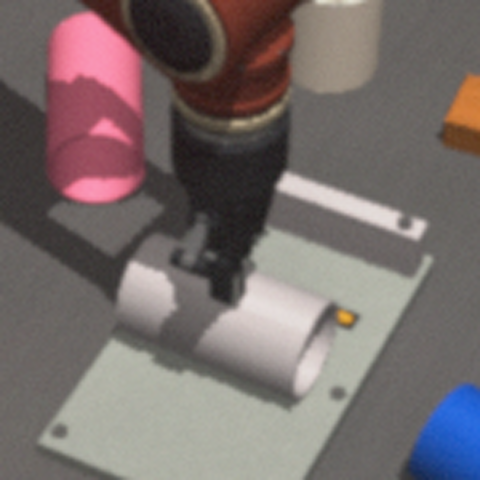

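The view shows the closed fingertips just over the pipe's top at about (228, 290), with no contact yet. I'll keep lowering, shifted slightly forward.

Call:
move_arm([
  [0, 0.2, 0.03, 0, 0, 0, -1],
  [0, 0, 0.03, 0, 0, 0, -1],
  [0, 0, 0, 0, 0, 0, -1],
])

```text
time: 5.62
tool_pos: [0.5276, 0.0095, 0.1086]
tool_rot: [0.0, -0.024, 1.0, -0.0]
contact_force: [-0.8, -0.5, 1.1]
gripper_width: 0.004
grasp_force: 0.7
```

Call:
move_arm([
  [0, 0, 0.03, 0, 0, 0, -1],
  [0, 0, 0.03, 0, 0, 0, -1],
  [0, 0, 0, 0, 0, 0, -1],
])

```text
time: 5.87
tool_pos: [0.5277, 0.0093, 0.1084]
tool_rot: [0.0, -0.024, 1.0, -0.0]
contact_force: [-1.6, -0.2, 5.6]
gripper_width: -0.004
grasp_force: 2.4
```

Call:
move_arm([
  [0, 0.15, 0, 0, 0, 0, -1],
  [0, 0.3, 0, 0, 0, 0, -1],
  [0, 0.3, 0, 0, 0, 0, -1],
  [0, 0.3, 0, 0, 0, 0, -1],
  [0, 0.3, 0, 0, 0, 0, -1],
])

```text
time: 6.28
tool_pos: [0.5271, 0.0229, 0.1089]
tool_rot: [0.0, -0.024, 1.0, -0.0]
contact_force: [-3.2, 1.3, 7.4]
gripper_width: 0.001
grasp_force: 3.8
```

```bash
sed -i 's/^zp=.*/zp=0.0138/' h.py; python3 -c "
from h import *
st(); f=see('top'); cv2.imwrite('pics/look2.png',cv2.resize(f['img'][205:305,240:380],(700,500),interpolation=cv2.INTER_CUBIC))"
```

```text
t 6.28 rack mm [3.1 1.7] z_rack 95.1 toolz [ 0. -0. -1.] yang err deg 0.05 F [-3.17  1.25  7.4 ] w 0.0
```

View pics/look2.png

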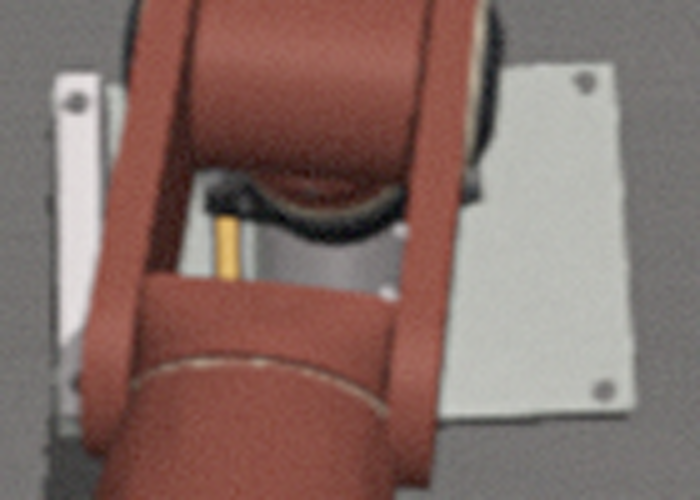

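The top view is now hidden by the arm (only the sill at ≈(228, 245) and a bit of pipe show), so I'll track the pipe from the scene camera using its lower silhouette.

```bash
cat >> h.py <<'E'
def track(f,x0=0.0):
    "pipe centre rack x (mm) at several y from its lower-left silhouette in the scene view"
    b=cv2.GaussianBlur(f["img"],(3,3),0).astype(int)
    m=((b[...,2]-b[...,1]>4)&(b[...,0]-b[...,1]>-6)&(b[...,1]>95)).astype(np.uint8)
    c=-f["R"].T@f["t"]; ex3=np.r_[ex,0]; ez=np.array([0,0,1.])
    out=[]
    for y in (-.055,-.045,-.035,.045,.055):
        # walk from axis point towards -x side (in the image) until leaving mask
        A=np.r_[O+ex*x0+ey*y,zp+.055]; B=np.r_[O+ex*(x0-.09)+ey*y,zp]
        q=[]
        for X in (A,B):
            v=f["mtx"]@(f["R"]@X+f["t"]); q.append(v[:2]/v[2])
        n=200; pts=np.linspace(q[0],q[1],n)
        val=cv2.remap(m.astype(np.float32),pts[:,0].astype(np.float32)[None],pts[:,1].astype(np.float32)[None],cv2.INTER_LINEAR)[0]
        on=np.where(val>.5)[0]
        if not len(on): continue
        on=on[0]; off=np.where(val[on:]<.5)[0]
        if not len(off): continue
        uv=pts[on+off[0]]; d=f["R"].T@np.linalg.inv(f["mtx"])@np.r_[uv,1]
        cx,cz=(c[:2]-O)@ex,c[2]-zp; dx,dz=d@ex3,d@ez; nrm=np.hypot(dx,dz)
        # distance of (x,.038) from the ray = .038, ray on the -x side
        # cross = dx*(.038-cz)-dz*(x-cx)
        sol=[cx+(dx*(.038-cz)-s*.038*nrm)/dz for s in (1,-1)]
        out.append((int(y*1e3),round(max(sol)*1e3,1),uv.round(1).tolist()))
    return out
E
python3 -c "
from h import *
print(track(cam('scene0'),0)); print(track(see('scene'),.006))"
```

```text
[(-55, np.float64(10.6), [339.8, 240.6]), (-45, np.float64(12.0), [335.9, 238.5]), (-35, np.float64(10.0), [331.6, 237.6]), (45, np.float64(12.0), [300.2, 224.5]), (55, np.float64(13.3), [296.5, 222.6])]
[(-55, np.float64(14.7), [340.7, 239.4]), (-45, np.float64(15.4), [336.8, 237.6]), (-35, np.float64(16.7), [332.9, 235.6]), (45, np.float64(34.4), [303.6, 217.6]), (55, np.float64(18.1), [297.5, 221.2])]
```

Call:
move_arm([
  [0, 0.3, 0, 0, 0, 0, -1],
  [0, 0.3, 0, 0, 0, 0, -1],
  [0, 0.3, 0, 0, 0, 0, -1],
  [0, 0.3, 0, 0, 0, 0, -1],
  [0, 0.3, 0, 0, 0, 0, -1],
  [0, 0.3, 0, 0, 0, 0, -1],
  [0, 0.3, 0, 0, 0, 0, -1],
  [0, 0.15, 0, 0, 0, 0, -1],
  [0, 0, 0, 0, 0, 0, -1],
])

```text
time: 7.13
tool_pos: [0.5263, 0.0457, 0.1089]
tool_rot: [0.0, -0.024, 1.0, 0.0]
contact_force: [-2.7, -0.0, 6.7]
gripper_width: 0.002
grasp_force: 3.4
```

```bash
python3 -c "
from h import *
st(); f=see('scene');print(track(f,.016))
import numpy as np
g=f['img']
for a in (np.linspace(0,1,14)): 
  p=np.array([345,222])+a*np.array([-2,30]); print(p.round(),g[int(p[1]),int(p[0])])
"
```

```text
t 7.13 rack mm [25.9  1.5] z_rack 95.1 toolz [ 0.001  0.    -1.   ] yang err deg 0.07 F [-2.71 -0.04  6.66] w 0.0
[(-55, np.float64(26.9), [342.9, 235.6]), (-45, np.float64(28.3), [339.1, 233.6]), (-35, np.float64(26.9), [334.9, 232.5]), (45, np.float64(29.0), [303.6, 219.6]), (55, np.float64(30.3), [299.9, 217.7])]
[345. 222.] [193 195 205]
[345. 224.] [185 186 197]
[345. 227.] [168 171 181]
[345. 229.] [157 161 170]
[344. 231.] [139 141 148]
[344. 234.] [124 126 132]
[344. 236.] [109 112 118]
[344. 238.] [86 87 90]
[344. 240.] [92 96 96]
[344. 243.] [138 145 144]
[343. 245.] [165 175 173]
[343. 247.] [167 177 178]
[343. 250.] [164 174 174]
[343. 252.] [162 175 173]
```

Call:
move_arm([
  [0, 0, -0.1, 0, 0, 0, -1],
  [0, 0, -0.25, 0, 0, 0, -1],
  [0, -0.7, -0.25, 0, 0, 0, -1],
  [0, -0.7, 0, 0, 0, 0, -1],
  [0, -0.7, 0.2, 0, 0, 0, -1],
  [0, 0, 0.2, 0, 0, 0, -1],
  [0, 0, 0.05, 0, 0, 0, -1],
  [0, 0, 0.05, 0, 0, 0, -1],
  [0, 0, 0.03, 0, 0, 0, -1],
  [0, 0, 0, 0, 0, 0, -1],
])

```text
time: 8.02
tool_pos: [0.5267, 0.0246, 0.1082]
tool_rot: [-0.0, -0.024, 1.0, 0.0]
contact_force: [0.6, 0.1, -0.0]
gripper_width: 0.003
grasp_force: 0.0
```

```bash
python3 -c "
from h import *
st(); f=see('scene');print(track(f,.016))
"
```

```text
t 8.02 rack mm [4.8 2.1] z_rack 94.4 toolz [-0.  0. -1.] yang err deg 0.06 F [ 0.57  0.13 -0.02] w 0.0
[(-55, np.float64(26.9), [342.9, 235.6]), (-45, np.float64(28.3), [339.1, 233.6]), (-35, np.float64(29.6), [335.2, 231.6]), (45, np.float64(42.0), [305.3, 215.5]), (55, np.float64(30.3), [299.9, 217.7])]
```

Call:
move_arm([
  [0, 0, -0.1, 0, 0, 0, -1],
  [0, 0.25, 0, 0, 0, 0, -1],
  [0, 0, 0.05, 0, 0, 0, -1],
  [0, 0, 0.05, 0, 0, 0, -1],
  [0, 0, 0.03, 0, 0, 0, -1],
  [0, 0, 0, 0, 0, 0, -1],
])

```text
time: 8.57
tool_pos: [0.5269, 0.0269, 0.1084]
tool_rot: [0.0, -0.024, 1.0, -0.0]
contact_force: [0.0, 0.8, 1.8]
gripper_width: 0.001
grasp_force: 1.0
```

Call:
move_arm([
  [0, 0, 0.04, 0, 0, 0, -1],
  [0, 0, 0.03, 0, 0, 0, -1],
  [0, 0.15, 0, 0, 0, 0, -1],
  [0, 0.3, 0, 0, 0, 0, -1],
  [0, 0.3, 0, 0, 0, 0, -1],
  [0, 0.3, 0, 0, 0, 0, -1],
  [0, 0.3, 0, 0, 0, 0, -1],
  [0, 0.3, 0, 0, 0, 0, -1],
  [0, 0.3, 0, 0, 0, 0, -1],
  [0, 0.3, 0, 0, 0, 0, -1],
  [0, 0.3, 0, 0, 0, 0, -1],
  [0, 0.3, 0, 0, 0, 0, -1],
  [0, 0.3, 0, 0, 0, 0, -1],
  [0, 0.3, 0, 0, 0, 0, -1],
  [0, 0.3, 0, 0, 0, 0, -1],
  [0, 0.15, 0, 0, 0, 0, -1],
  [0, 0, 0, 0, 0, 0, -1],
])

```text
time: 9.98
tool_pos: [0.5253, 0.0662, 0.1088]
tool_rot: [0.0, -0.024, 1.0, 0.0]
contact_force: [-2.6, 0.8, 7.5]
gripper_width: -0.0
grasp_force: 3.9
```

```bash
python3 -c "
from h import *
st(); f=see('scene');print(track(f,.036))
"
```

```text
t 9.98 rack mm [46.4  1.5] z_rack 95.0 toolz [ 0.001  0.    -1.   ] yang err deg 0.07 F [-2.63  0.84  7.53] w -0.0
[(-55, np.float64(47.3), [346.7, 229.6]), (-45, np.float64(48.7), [342.9, 227.6]), (-35, np.float64(46.6), [338.6, 226.7]), (45, np.float64(50.0), [307.7, 213.6]), (55, np.float64(51.4), [304.1, 211.7])]
```

Call:
move_arm([
  [0, 0, -0.1, 0, 0, 0, -1],
  [0, 0, -0.25, 0, 0, 0, -1],
  [0, -0.7, -0.25, 0, 0, 0, -1],
  [0, -0.7, 0, 0, 0, 0, -1],
  [0, -0.6, 0.2, 0, 0, 0, -1],
  [0, 0, 0.2, 0, 0, 0, -1],
  [0, 0, 0.05, 0, 0, 0, -1],
  [0, 0, 0.05, 0, 0, 0, -1],
  [0, 0, 0.04, 0, 0, 0, -1],
  [0, 0, 0.04, 0, 0, 0, -1],
  [0, 0, 0, 0, 0, 0, -1],
])

```text
time: 10.95
tool_pos: [0.5256, 0.046, 0.1081]
tool_rot: [-0.0, -0.024, 1.0, -0.0]
contact_force: [-2.8, -0.2, 5.7]
gripper_width: -0.0
grasp_force: 2.6
```

Call:
move_arm([
  [0, 0.15, 0.01, 0, 0, 0, -1],
  [0, 0.3, 0, 0, 0, 0, -1],
  [0, 0.3, 0, 0, 0, 0, -1],
  [0, 0.3, 0, 0, 0, 0, -1],
  [0, 0.3, 0, 0, 0, 0, -1],
  [0, 0.3, 0, 0, 0, 0, -1],
  [0, 0.3, 0, 0, 0, 0, -1],
  [0, 0, 0, 0, 0, 0, -1],
])

```text
time: 11.62
tool_pos: [0.5248, 0.0659, 0.1089]
tool_rot: [-0.0, -0.024, 1.0, -0.0]
contact_force: [-6.3, -1.1, 10.0]
gripper_width: -0.001
grasp_force: 4.8
```

```bash
python3 -c "
from h import *
st(); f=see('scene');print(track(f,.046))
"
```

```text
t 11.62 rack mm [46.1  2.1] z_rack 95.1 toolz [-0.001 -0.    -1.   ] yang err deg 0.11 F [-6.27 -1.06 10.01] w -0.0
[(-55, np.float64(57.5), [348.6, 226.6]), (-45, np.float64(58.9), [344.8, 224.6]), (-35, np.float64(63.0), [341.4, 221.8]), (45, np.float64(76.9), [311.9, 205.6]), (55, np.float64(59.6), [305.8, 209.4])]
```

Call:
move_arm([
  [0, 0.2, -0.02, 0, 0, 0, -1],
  [0, 0.2, -0.02, 0, 0, 0, -1],
  [0, 0.2, 0, 0, 0, 0, -1],
  [0, 0, 0, 0, 0, 0, -1],
])

```text
time: 12.0
tool_pos: [0.5251, 0.0709, 0.1098]
tool_rot: [0.0, -0.024, 1.0, -0.001]
contact_force: [-4.9, -4.0, 9.3]
gripper_width: -0.002
grasp_force: 4.8
```

Call:
move_arm([
  [0, -0.2, 0, 0, 0, 0, -1],
  [0, -0.2, 0.02, 0, 0, 0, -1],
  [0, 0, -0.1, 0, 0, 0, -1],
  [0, 0, -0.3, 0, 0, 0, -1],
  [0, -0.4, -0.4, 0, 0, 0, -1],
  [0, -0.4, -0.2, -4, 0, 0, -1],
  [0, 0, 0, -4, 0, 0, -1],
  [0, 0, 0, 0, 0, 0, -1],
])

```text
time: 12.67
tool_pos: [0.5255, 0.0581, 0.1178]
tool_rot: [-0.001, -0.023, 0.997, 0.07]
contact_force: [0.6, -0.3, -0.3]
gripper_width: 0.001
grasp_force: 0.0
```

```bash
cat >> h.py <<'E'
def plan(x0,th0,x1,th1,s0,p=4.3,press=0.0,n=12,sill=True):
    "ideal TCP (rack x,z mm) & tilt for the pipe going x0->x1"
    R,r=38.,44.
    h=lambda x: max(0,np.sqrt(r*r-(67-x)**2)-(r-p)) if abs(x-67)<30 else 0
    xs=np.linspace(x0,x1,400); zs=np.array([R+h(x) for x in xs]); arc=np.r_[0,np.cumsum(np.hypot(np.diff(xs),np.diff(zs)))]
    th=np.radians(th0+(th1-th0)*arc/arc[-1]); s=s0-(arc-R*(th-th[0]))
    X=xs+(R+19-press)*np.sin(th)-s*np.cos(th); Z=zs+(R+19-press)*np.cos(th)+s*np.sin(th)
    k=[np.searchsorted(arc,a) for a in np.linspace(0,arc[-1],n+1)]; k[-1]=399
    return xs[k],zs[k],np.degrees(th[k]),s[k],X[k],Z[k]
def rows(X,Z,th):
    out=[]
    for i in range(len(X)-1):
        a=np.radians(th[i]); dx,dz=X[i+1]-X[i],Z[i+1]-Z[i]
        out.append([round((dx*np.cos(a)-dz*np.sin(a))/10,2),round((-dx*np.sin(a)-dz*np.cos(a))/10,2),round(th[i+1]-th[i],2)])
    return out
E
python3 -c "
from h import *
p,R=st(); f=see('scene');print(track(f,.046)); print('tilt',np.degrees(np.arcsin(-R[2,1])))
xs,zs,th,s,X,Z=plan(48,-8,81,8,11.5,n=32)
for a in zip(xs.round(1),zs.round(1),th.round(1),s.round(1),X.round(1),Z.round(1),[[]]+rows(X,Z,th)): print(*a)
"
```

```text
t 12.67 rack mm [38.3  1.7] z_rack 104.0 toolz [-0.006  0.14  -0.99 ] yang err deg -0.07 F [ 0.62 -0.31 -0.3 ] w 0.0
[(-55, np.float64(49.3), [347.5, 229.2]), (-45, np.float64(50.0), [343.6, 227.4]), (-35, np.float64(51.3), [339.8, 225.4]), (45, np.float64(70.6), [311.1, 207.5]), (55, np.float64(54.8), [305.2, 210.9])]
tilt -8.053564670865516
48.0 38.0 -8.0 11.5 28.7 92.8 []
49.0 38.4 -7.5 10.8 30.9 93.6 [np.float64(0.23), np.float64(-0.04), np.float64(0.51)]
50.0 38.9 -7.0 10.0 33.1 94.2 [np.float64(0.23), np.float64(-0.04), np.float64(0.51)]
51.0 39.3 -6.5 9.3 35.3 94.9 [np.float64(0.23), np.float64(-0.04), np.float64(0.51)]
52.0 39.7 -6.0 8.5 37.5 95.5 [np.float64(0.23), np.float64(-0.03), np.float64(0.5)]
53.0 40.0 -5.5 7.8 39.7 96.0 [np.float64(0.22), np.float64(-0.03), np.float64(0.5)]
54.0 40.3 -5.0 7.1 41.9 96.5 [np.float64(0.22), np.float64(-0.03), np.float64(0.49)]
54.9 40.6 -4.5 6.4 44.1 96.9 [np.float64(0.22), np.float64(-0.03), np.float64(0.49)]
56.0 40.9 -4.0 5.6 46.5 97.4 [np.float64(0.24), np.float64(-0.03), np.float64(0.53)]
57.0 41.2 -3.5 4.9 48.6 97.7 [np.float64(0
[... 1283 characters left out ...]
0.01), np.float64(0.51)]
73.9 41.8 4.5 -6.7 85.1 98.0 [np.float64(0.23), np.float64(0.01), np.float64(0.51)]
74.9 41.6 5.0 -7.4 87.3 97.7 [np.float64(0.22), np.float64(0.02), np.float64(0.48)]
76.0 41.4 5.5 -8.2 89.6 97.3 [np.float64(0.24), np.float64(0.02), np.float64(0.52)]
76.9 41.2 6.0 -8.9 91.8 96.9 [np.float64(0.22), np.float64(0.02), np.float64(0.48)]
78.0 40.9 6.5 -9.6 94.1 96.4 [np.float64(0.24), np.float64(0.02), np.float64(0.52)]
79.0 40.6 7.0 -10.4 96.3 95.9 [np.float64(0.22), np.float64(0.02), np.float64(0.49)]
80.0 40.3 7.5 -11.1 98.4 95.4 [np.float64(0.22), np.float64(0.03), np.float64(0.49)]
81.0 40.0 8.0 -11.8 100.6 94.8 [np.float64(0.22), np.float64(0.03), np.float64(0.49)]
```

```bash
python3 -c "
from h import *
for i in range(3):
  f=see('scene');print([(a,b-c) for (a,b,_),c in zip(track(f,.046),(10.6,12,10,12,13.3))])
cv2.imwrite('pics/look3.png',cv2.resize(f['img'][120:270,250:400],(560,560),interpolation=cv2.INTER_CUBIC))
"
```

```text
[(-55, np.float64(38.699999999999996)), (-45, np.float64(38.0)), (-35, np.float64(43.4)), (45, np.float64(58.599999999999994)), (55, np.float64(41.5))]
[(-55, np.float64(38.699999999999996)), (-45, np.float64(40.7)), (-35, np.float64(41.3)), (45, np.float64(58.599999999999994)), (55, np.float64(41.5))]
[(-55, np.float64(38.699999999999996)), (-45, np.float64(40.7)), (-35, np.float64(41.3)), (45, np.float64(58.599999999999994)), (55, np.float64(41.5))]
```

View pics/look3.png

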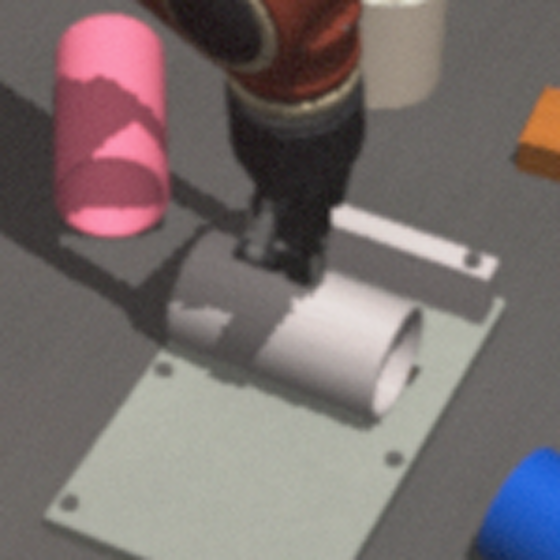

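The view shows the pipe at rest a few mm short of the sill, slightly askew. I'll roll it gently up to the sill with the tilted palm.

Call:
move_arm([
  [0, -0.6, 0.2, 0, 0, 0, -1],
  [0, -0.6, 0.3, 0, 0, 0, -1],
  [0, 0, 0.2, 0, 0, 0, -1],
  [0, 0, 0.06, 0, 0, 0, -1],
  [0, 0, 0.05, 0, 0, 0, -1],
  [0, 0, 0.04, 0, 0, 0, -1],
  [0, 0, 0.04, 0, 0, 0, -1],
  [0, 0, 0, 0, 0, 0, -1],
])

```text
time: 13.53
tool_pos: [0.5257, 0.0488, 0.1076]
tool_rot: [-0.002, -0.024, 0.997, 0.07]
contact_force: [-1.6, -0.6, 2.2]
gripper_width: 0.001
grasp_force: 1.0
```

Call:
move_arm([
  [0, 0, 0.04, 0, 0, 0, -1],
  [0, 0.1, 0.01, 0, 0, 0, -1],
  [0, 0.2, 0.02, 0, 0, 0, -1],
  [0, 0.2, 0.01, 0, 0, 0, -1],
  [0, 0.2, 0.02, 0, 0, 0, -1],
  [0, 0.2, 0.01, 0, 0, 0, -1],
  [0, 0.2, 0.01, 0, 0, 0, -1],
  [0, 0.2, 0.01, 0, 0, 0, -1],
  [0, 0, 0, 0, 0, 0, -1],
])

```text
time: 14.28
tool_pos: [0.5253, 0.0618, 0.1084]
tool_rot: [-0.001, -0.024, 0.997, 0.069]
contact_force: [-2.7, -1.9, 5.8]
gripper_width: 0.001
grasp_force: 2.9
```

```bash
python3 -c "
from h import *
st(); f=see('scene');print([(a,b-c) for (a,b,_),c in zip(track(f,.046),(10.6,12,10,12,13.3))])
"
```

```text
t 14.28 rack mm [42.   1.8] z_rack 94.6 toolz [-0.006  0.138 -0.99 ] yang err deg 0.08 F [-2.69 -1.88  5.79] w 0.0
[(-55, np.float64(47.6)), (-45, np.float64(46.9)), (-35, np.float64(48.2)), (45, np.float64(71.9)), (55, np.float64(74.10000000000001))]
```

Call:
move_arm([
  [0, 0, -0.04, 0, 0, 0, -1],
  [0, 0, -0.06, 0, 0, 0, -1],
  [0, 0, -0.1, 0, 0, 0, -1],
  [0, -0.1, -0.3, 0, 0, 0, -1],
  [0, -0.6, 0, 0, 0, 0, -1],
  [0, -0.6, 0.2, 0, 0, 0, -1],
  [0, 0, 0.1, 0, 0, 0, -1],
  [0, 0, 0, 0, 0, 0, -1],
])

```text
time: 15.0
tool_pos: [0.5253, 0.0482, 0.1072]
tool_rot: [-0.002, -0.023, 0.997, 0.07]
contact_force: [0.5, -0.3, -0.0]
gripper_width: -0.003
grasp_force: 0.0
```

```bash
python3 -c "
from h import *
st(); f=see('scene');print([(a,b-c) for (a,b,_),c in zip(track(f,.046),(10.6,12,10,12,13.3))])
"
```

```text
t 15.00 rack mm [28.5  2.4] z_rack 93.4 toolz [-0.008  0.139 -0.99 ] yang err deg -0.01 F [ 0.53 -0.29 -0.03] w -0.0
[(-55, np.float64(45.5)), (-45, np.float64(43.4)), (-35, np.float64(46.8)), (45, np.float64(71.9)), (55, np.float64(72.0))]
```

Call:
move_arm([
  [0, -0.15, 0, 0, 0, 0, -1],
  [0, 0, 0.03, 0, 0, 0, -1],
  [0, 0, 0.04, 0, 0, 0, -1],
  [0, 0, 0.04, 0, 0, 0, -1],
  [0, 0, 0, 0, 0, 0, -1],
])

```text
time: 15.47
tool_pos: [0.5257, 0.0474, 0.1066]
tool_rot: [-0.002, -0.024, 0.997, 0.07]
contact_force: [-0.3, 0.3, -0.0]
gripper_width: -0.003
grasp_force: 0.0
```

```bash
python3 -c "
from h import *
st(); f=see('scene');print([(a,b-c) for (a,b,_),c in zip(track(f,.046),(10.6,12,10,12,13.3))])
xs,zs,th,s,X,Z=plan(45.5,-8,78,10,10.7,n=32,p=4.2)
for a in zip(xs.round(1),zs.round(1),th.round(1),s.round(1),X.round(1),Z.round(1),[[]]+[np.array(r).tolist() for r in rows(X,Z,th)]): print(*a)
"
```

```text
t 15.47 rack mm [27.6  2. ] z_rack 92.8 toolz [-0.007  0.139 -0.99 ] yang err deg 0.06 F [-0.34  0.27 -0.  ] w -0.0
[(-55, np.float64(45.5)), (-45, np.float64(43.4)), (-35, np.float64(45.4)), (45, np.float64(71.9)), (55, np.float64(69.2))]
45.5 38.0 -8.0 10.7 27.0 93.0 []
46.6 38.0 -7.4 10.0 29.3 93.2 [0.23, 0.0, 0.57]
47.6 38.0 -6.9 9.3 31.5 93.5 [0.23, 0.0, 0.57]
48.6 38.2 -6.3 8.7 33.7 93.9 [0.22, -0.01, 0.55]
49.6 38.6 -5.7 8.0 35.9 94.5 [0.23, -0.04, 0.58]
50.6 39.0 -5.2 7.3 38.1 95.1 [0.23, -0.04, 0.57]
51.5 39.4 -4.6 6.7 40.3 95.7 [0.22, -0.04, 0.57]
52.5 39.7 -4.0 6.0 42.5 96.2 [0.22, -0.03, 0.56]
53.5 40.1 -3.5 5.3 44.7 96.6 [0.22, -0.03, 0.56]
54.5 40.4 -2.9 4.7 46.9 97.1 [0.22, -0.03, 0.55]
55.4 40.7 -2.4 4.0 49.1 97.4 [0.22, -0.03, 0.55]
56.4 40.9 -1.8 3.4 51.2 97.8 [0.22, -0.02, 0.55]
57.5 41.2 -1.2 2.7 53.6 98.1 [0.23, -0.02, 0.59]
58.5 41.4 -0.7 2.0 55.7 98.3 [0.22, -0.02, 0.54]
59.5 41.6 -0.1 1.3 58.1 98.6 [0.23, -0.02, 0.58]
60.5 41.7 0.4 0.7 60.2 98.7 [0.21, -0.02, 0.54]
61.5 41.9 1.0 0.0 62.5 98.9 [0.23, -0.02, 0.58]
62.6 42.0 1.6 -0.7 64.8 98.9 [0.23, -0.01, 0.58]
63.6 42.1 2.1 -1.3 67.0 99.0 [0.21, -0.01, 0.53]
64.6 42.1 2.7 -2.0 69.3 99.0 [0.23, -0.01, 0.57]
65.7 42.2 3.3 -2.6 71.6 98.9 [0.23, -0.01, 0.57]
66.8 42.2 3.8 -3.3 73.9 98.8 [0.23, -0.0, 0.57]
67.7 42.2 4.4 -3.9 76.0 98.7 [0.21, -0.0, 0.53]
68.8 42.2 5.0 -4.6 78.3 98.6 [0.23, -0.0, 0.57]
69.9 42.1 5.5 -5.3 80.6 98.3 [0.23, 0.0, 0.57]
70.9 42.0 6.1 -6.0 82.9 98.1 [0.23, 0.0, 0.58]
71.9 41.9 6.6 -6.6 85.0 97.8 [0.21, 0.01, 0.53]
72.9 41.8 7.2 -7.3 87.3 97.4 [0.23, 0.01, 0.58]
74.0 41.6 7.8 -8.0 89.6 97.0 [0.23, 0.01, 0.58]
75.0 41.5 8.3 -8.6 91.8 96.6 [0.22, 0.01, 0.54]
76.0 41.3 8.9 -9.3 94.1 96.1 [0.24, 0.02, 0.58]
77.0 41.0 9.5 -10.0 96.2 95.6 [0.22, 0.02, 0.54]
78.0 40.8 10.0 -10.6 98.3 95.1 [0.22, 0.02, 0.55]
```

Just short of touching; a little further down.

Call:
move_arm([
  [0, 0, 0.04, 0, 0, 0, -1],
  [0, 0, 0.04, 0, 0, 0, -1],
  [0, 0, 0, 0, 0, 0, -1],
])

```text
time: 15.77
tool_pos: [0.5258, 0.0474, 0.1062]
tool_rot: [-0.002, -0.024, 0.997, 0.07]
contact_force: [-0.8, -0.4, 2.7]
gripper_width: 0.0
grasp_force: 1.3
```

Call:
move_arm([
  [0, 0, 0.04, 0, 0, 0, -1],
  [0, 0, 0.04, 0, 0, 0, -1],
  [0, 0.22, 0, 0.57, 0, 0, -1],
  [0, 0.22, 0, 0.57, 0, 0, -1],
  [0, 0.22, -0.01, 0.57, 0, 0, -1],
  [0, 0.22, -0.03, 0.57, 0, 0, -1],
  [0, 0, 0, 0, 0, 0, -1],
])

```text
time: 16.35
tool_pos: [0.5259, 0.0557, 0.1079]
tool_rot: [-0.001, -0.024, 0.999, 0.049]
contact_force: [-3.4, -3.6, 7.3]
gripper_width: -0.003
grasp_force: 3.6
```

```bash
python3 -c "
from h import *
st(); f=see('scene');print([(a,b-c) for (a,b,_),c in zip(track(f,.046),(10.6,12,10,12,13.3))])
"
```

```text
t 16.35 rack mm [35.9  1.4] z_rack 94.1 toolz [-0.003  0.097 -0.995] yang err deg 0.11 F [-3.41 -3.65  7.29] w -0.0
[(-55, np.float64(49.6)), (-45, np.float64(46.9)), (-35, np.float64(50.2)), (45, np.float64(53.099999999999994)), (55, np.float64(81.2))]
```

Call:
move_arm([
  [0.02, 0.1, 0.03, 0.3, 0, 0, -1],
  [0.02, 0.22, 0.0, 0.57, 0, 0, -1],
  [0, 0.22, -0.02, 0.57, 0, 0, -1],
  [0, 0.22, -0.03, 0.57, 0, 0, -1],
  [0, 0, 0, 0, 0, 0, -1],
])

```text
time: 16.82
tool_pos: [0.5257, 0.0631, 0.1099]
tool_rot: [0.0, -0.024, 0.999, 0.031]
contact_force: [-3.4, -4.5, 10.8]
gripper_width: 0.0
grasp_force: 5.9
```

```bash
python3 -c "
from h import *
st(); f=see('scene');print([(a,b-c) for (a,b,_),c in zip(track(f,.052),(10.6,12,10,12,13.3))])
"
```

```text
t 16.82 rack mm [43.3  1.3] z_rack 96.1 toolz [-0.001  0.062 -0.998] yang err deg 0.1 F [-3.44 -4.5  10.83] w 0.0
[(-55, np.float64(53.699999999999996)), (-45, np.float64(53.7)), (-35, np.float64(54.3)), (45, np.float64(62.0)), (55, np.float64(53.10000000000001))]
```

Call:
move_arm([
  [0.01, 0.15, -0.02, 0.4, 0, 0, -1],
  [0.01, 0.22, -0.03, 0.56, 0, 0, -1],
  [0, 0.22, -0.03, 0.56, 0, 0, -1],
  [0, 0.22, -0.02, 0.56, 0, 0, -1],
  [0, 0.22, -0.02, 0.56, 0, 0, -1],
  [0, 0.1, -0.01, 0.3, 0, 0, -1],
  [0, 0, 0, 0, 0, 0, -1],
])

```text
time: 17.45
tool_pos: [0.5251, 0.0747, 0.112]
tool_rot: [0.001, -0.024, 1.0, 0.006]
contact_force: [-5.8, -2.2, 13.1]
gripper_width: -0.002
grasp_force: 6.3
```

```bash
python3 -c "
from h import *
st(); f=see('scene');print([(a,b-c) for (a,b,_),c in zip(track(f,.058),(10.6,12,10,12,13.3))])
"
```

```text
t 17.45 rack mm [55.   1.3] z_rack 98.2 toolz [ 0.002  0.012 -1.   ] yang err deg 0.09 F [-5.83 -2.18 13.06] w -0.0
[(-55, np.float64(60.49999999999999)), (-45, np.float64(59.8)), (-35, np.float64(61.099999999999994)), (45, np.float64(82.8)), (55, np.float64(59.900000000000006))]
```

Call:
move_arm([
  [0.02, 0.15, -0.01, 0.4, 0, 0, -1],
  [0.02, 0.22, -0.01, 0.56, 0, 0, -1],
  [0, 0.22, -0.02, 0.56, 0, 0, -1],
  [0, 0.22, -0.01, 0.56, 0, 0, -1],
  [0, 0.22, -0.01, 0.56, 0, 0, -1],
  [0, 0.22, -0.01, 0.56, 0, 0, -1],
  [0, 0.22, -0.01, 0.56, 0, 0, -1],
  [0, 0.22, 0, 0.56, 0, 0, -1],
  [0, 0, 0, 0, 0, 0, -1],
])

```text
time: 18.25
tool_pos: [0.5242, 0.0925, 0.1128]
tool_rot: [0.002, -0.024, 0.999, -0.031]
contact_force: [-4.2, -0.1, 12.4]
gripper_width: 0.004
grasp_force: 6.6
```

```bash
python3 -c "
from h import *
p,R=st(); print(np.degrees(np.arcsin(-R[2,1]))); f=see('scene');print([(a,b-c) for (a,b,_),c in zip(track(f,.066),(10.6,12,10,12,13.3))])
"
```

```text
t 18.25 rack mm [72.7  1.4] z_rack 99.0 toolz [ 0.006 -0.062 -0.998] yang err deg 0.08 F [-4.22 -0.12 12.35] w 0.0
3.565463325286202
[(-55, np.float64(68.7)), (-45, np.float64(67.3)), (-35, np.float64(71.3)), (45, np.float64(70.0)), (55, np.float64(70.10000000000001))]
```

Call:
move_arm([
  [0.01, 0.15, 0, 0.4, 0, 0, -1],
  [0.01, 0.22, 0, 0.57, 0, 0, -1],
  [0, 0.22, 0, 0.57, 0, 0, -1],
  [0, 0.22, 0, 0.57, 0, 0, -1],
  [0, 0.22, 0.01, 0.57, 0, 0, -1],
  [0, 0.22, 0.01, 0.57, 0, 0, -1],
  [0, 0, 0, 0, 0, 0, -1],
])

```text
time: 18.88
tool_pos: [0.5235, 0.1054, 0.1116]
tool_rot: [0.003, -0.024, 0.998, -0.059]
contact_force: [-3.4, 1.6, 13.3]
gripper_width: 0.002
grasp_force: 6.7
```

```bash
python3 -c "
from h import *
p,R=st(); print(np.degrees(np.arcsin(-R[2,1]))); f=see('scene');print([(a,b-c) for (a,b,_),c in zip(track(f,.072),(10.6,12,10,12,13.3))])
"
```

```text
t 18.88 rack mm [85.7  1.5] z_rack 97.8 toolz [ 0.01  -0.117 -0.993] yang err deg 0.06 F [-3.4   1.57 13.27] w 0.0
6.75256588452877
[(-55, np.float64(74.80000000000001)), (-45, np.float64(74.8)), (-35, np.float64(75.4)), (45, np.float64(76.9)), (55, np.float64(76.3))]
```

Call:
move_arm([
  [0.01, 0.15, 0.01, 0.4, 0, 0, -1],
  [0, 0.22, 0.01, 0.57, 0, 0, -1],
  [0, 0.22, 0.01, 0.57, 0, 0, -1],
  [0, 0.22, 0.02, 0.57, 0, 0, -1],
  [0, 0.22, 0.02, 0.57, 0, 0, -1],
  [0, 0, 0, 0, 0, 0, -1],
])

```text
time: 19.43
tool_pos: [0.5229, 0.1161, 0.1093]
tool_rot: [0.004, -0.024, 0.996, -0.082]
contact_force: [-3.8, 4.3, 12.3]
gripper_width: 0.003
grasp_force: 6.6
```

```bash
python3 -c "
from h import *
p,R=st(); print(np.degrees(np.arcsin(-R[2,1]))); f=see('scene');print([(a,b-c) for (a,b,_),c in zip(track(f,.078),(10.6,12,10,12,13.3))])
xs,zs,th,s,X,Z=plan(45.5,-8,86.5,14.8,10.7,n=40,p=4.2)
for a in list(zip(xs.round(1),zs.round(1),th.round(1),s.round(1),X.round(1),Z.round(1),[[]]+[np.array(r).tolist() for r in rows(X,Z,th)]))[28:]: print(*a)
"
```

```text
t 19.43 rack mm [96.4  1.5] z_rack 95.5 toolz [ 0.012 -0.162 -0.987] yang err deg 0.04 F [-3.82  4.35 12.26] w 0.0
9.362967617770305
[(-55, np.float64(79.5)), (-45, np.float64(78.1)), (-35, np.float64(82.2)), (45, np.float64(80.9)), (55, np.float64(78.2))]
74.5 41.6 8.0 -8.3 90.6 96.8 [0.23, 0.01, 0.56]
75.5 41.4 8.6 -9.0 92.9 96.4 [0.23, 0.01, 0.56]
76.5 41.2 9.1 -9.7 95.1 95.9 [0.23, 0.02, 0.57]
77.6 40.9 9.7 -10.3 97.4 95.4 [0.23, 0.02, 0.57]
78.6 40.6 10.3 -11.0 99.6 94.8 [0.23, 0.02, 0.57]
79.6 40.4 10.8 -11.7 101.8 94.1 [0.23, 0.02, 0.58]
80.6 40.0 11.4 -12.4 104.1 93.4 [0.23, 0.03, 0.58]
81.6 39.7 12.0 -13.0 106.1 92.8 [0.21, 0.02, 0.53]
82.6 39.3 12.5 -13.7 108.4 92.0 [0.24, 0.03, 0.59]
83.6 38.9 13.1 -14.4 110.6 91.2 [0.24, 0.03, 0.6]
84.5 38.5 13.7 -15.1 112.7 90.4 [0.22, 0.03, 0.54]
85.5 38.1 14.2 -15.7 114.7 89.5 [0.22, 0.03, 0.55]
86.5 38.0 14.8 -16.4 116.9 88.9 [0.23, 0.0, 0.57]
```

Call:
move_arm([
  [0, 0.15, 0.01, 0.5, 0, 0, -1],
  [0, 0.2, 0.02, 0.6, 0, 0, -1],
  [0, 0.2, 0.02, 0.6, 0, 0, -1],
  [0, 0.15, 0.02, 0.6, 0, 0, -1],
  [0, 0, 0, 0, 0, 0, -1],
])

```text
time: 19.9
tool_pos: [0.5226, 0.1231, 0.1072]
tool_rot: [0.005, -0.024, 0.995, -0.101]
contact_force: [-3.5, 4.9, 12.0]
gripper_width: -0.004
grasp_force: 6.3
```

```bash
python3 -c "
from h import *
p,R=st(); print(np.degrees(np.arcsin(-R[2,1]))); f=see('scene');print([(a,b-c) for (a,b,_),c in zip(track(f,.081),(10.6,12,10,12,13.3))])
"
```

```text
t 19.90 rack mm [103.4   1.6] z_rack 93.4 toolz [ 0.014 -0.201 -0.979] yang err deg 0.04 F [-3.54  4.87 11.97] w -0.0
11.627993417600962
[(-55, np.float64(81.2)), (-45, np.float64(83.3)), (-35, np.float64(81.8)), (45, np.float64(82.6)), (55, np.float64(82.0))]
```

Call:
move_arm([
  [0, -0.01, -0.05, 0, 0, 0, -1],
  [0, -0.02, -0.1, 0, 0, 0, -1],
  [0, -0.1, -0.4, 0, 0, 0, -1],
  [0, -0.1, -0.5, 0, 0, 0, -1],
  [0, 0, -0.1, -5.8, 0, 0, -1],
  [0, -1.0, 0, -5.8, 0, 0, -1],
  [0, -1.0, 0, 0, 0, 0, -1],
  [0, 0, 0, 0, 0, 0, -1],
])

```text
time: 20.62
tool_pos: [0.5218, 0.0988, 0.1171]
tool_rot: [-0.0, -0.022, 1.0, -0.003]
contact_force: [-0.2, 0.3, 0.2]
gripper_width: 0.0
grasp_force: 0.0
```

```bash
python3 -c "
from h import *
p,R=st(); print(np.degrees(np.arcsin(-R[2,1]))); f=see('scene');print([(a,b-c) for (a,b,_),c in zip(track(f,.083),(10.6,12,10,12,13.3))])
cv2.imwrite('pics/look4.png',cv2.resize(f['img'][100:270,230:400],(600,600),interpolation=cv2.INTER_CUBIC))
"
```

```text
t 20.62 rack mm [79.1  3.5] z_rack 103.3 toolz [-0.    -0.006 -1.   ] yang err deg -0.17 F [-0.15  0.31  0.24] w 0.0
0.34004755792936625
[(-55, np.float64(88.10000000000001)), (-45, np.float64(85.3)), (-35, np.float64(89.4)), (45, np.float64(114.3)), (55, np.float64(85.4))]
```

View pics/look4.png

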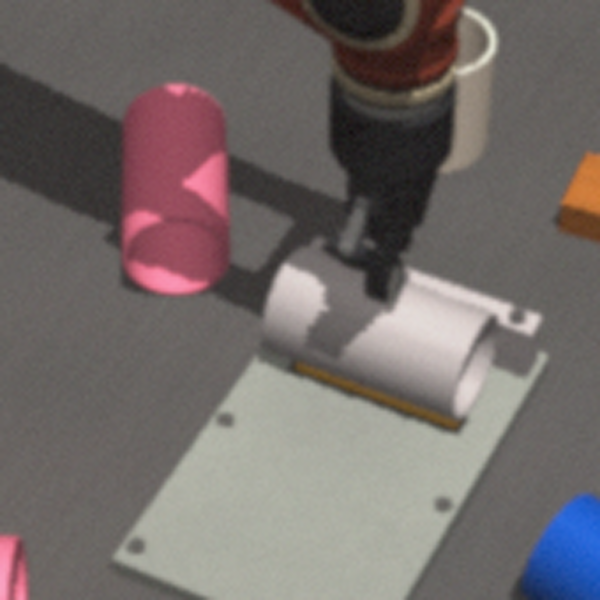

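The view shows the pipe over the sill (sill visible at its rear, ≈(375, 395)) and lying at the stop bar. Now touch down for the push.

Call:
move_arm([
  [0, 0, 0.4, 0, 0, 0, -1],
  [0, 0, 0.25, 0, 0, 0, -1],
  [0, 0, 0.06, 0, 0, 0, -1],
  [0, 0, 0.05, 0, 0, 0, -1],
  [0, 0, 0.05, 0, 0, 0, -1],
  [0, 0, 0.04, 0, 0, 0, -1],
  [0, 0, 0.04, 0, 0, 0, -1],
  [0, 0, 0, 0, 0, 0, -1],
])

```text
time: 21.33
tool_pos: [0.5215, 0.1015, 0.109]
tool_rot: [-0.001, -0.024, 1.0, -0.002]
contact_force: [-4.7, 0.1, 6.6]
gripper_width: 0.001
grasp_force: 3.3
```

Call:
move_arm([
  [0.03, 0, 0.04, 0, 0, 0, -1],
  [0.02, 0, 0.04, 0, 0, 0, -1],
  [0, 0.1, 0, 0, 0, 0, -1],
  [0, 0.1, 0, 0, 0, 0, -1],
  [0, 0, 0, 0, 0, 0, -1],
])

```text
time: 21.75
tool_pos: [0.5215, 0.1026, 0.1089]
tool_rot: [-0.0, -0.024, 1.0, -0.003]
contact_force: [-4.6, -4.3, 9.4]
gripper_width: -0.003
grasp_force: 4.4
```

Call:
move_arm([
  [0.02, 0, 0.03, 0, 0, 0, -1],
  [0.02, 0.03, 0.03, 0, 0, 0, -1],
  [0, 0, 0, 0, 0, 0, -1],
  [0, 0, 0, 0, 0, 0, -1],
])

```text
time: 22.08
tool_pos: [0.5215, 0.1026, 0.1089]
tool_rot: [0.0, -0.024, 1.0, -0.003]
contact_force: [-4.4, -4.8, 10.8]
gripper_width: -0.001
grasp_force: 5.3
```

```bash
python3 -c "
from h import *
p,R=st(); f=see('scene');print([(a,b-c) for (a,b,_),c in zip(track(f,.083),(10.6,12,10,12,13.3))])
"
```

```text
t 22.08 rack mm [83.   3.7] z_rack 95.1 toolz [ 0.001 -0.006 -1.   ] yang err deg 0.08 F [-4.45 -4.81 10.83] w -0.0
[(-55, np.float64(88.10000000000001)), (-45, np.float64(85.3)), (-35, np.float64(88.7)), (45, np.float64(114.3)), (55, np.float64(86.8))]
```

Call:
move_arm([
  [0, 0, 0, 0, 0, 0, -1],
  [0, 0, 0, 0, 0, 0, -1],
  [0, 0, 0, 0, 0, 0, -1],
  [0, 0, 0, 0, 0, 0, -1],
  [0, 0, 0, 0, 0, 0, -1],
  [0, 0, 0, 0, 0, 0, -1],
  [0, 0, 0, 0, 0, 0, -1],
  [0, 0, 0, 0, 0, 0, -1],
  [0, 0, 0, 0, 0, 0, -1],
  [0, 0, 0, 0, 0, 0, -1],
])

```text
time: 22.97
tool_pos: [0.5214, 0.1026, 0.1089]
tool_rot: [0.0, -0.024, 1.0, -0.003]
contact_force: [-5.0, -4.3, 10.3]
gripper_width: 0.001
grasp_force: 5.4
```

Call:
move_arm([
  [0.02, 0, 0.04, 0, 0, 0, -1],
  [0, 0.05, 0, 0, 0, 0, -1],
  [0, 0.03, 0, 0, 0, 0, -1],
  [0, 0, 0, 0, 0, 0, -1],
  [0, 0, 0, 0, 0, 0, -1],
  [0, 0, 0, 0, 0, 0, -1],
  [0, 0, 0, 0, 0, 0, -1],
  [0, 0, 0, 0, 0, 0, -1],
  [0, 0, 0, 0, 0, 0, -1],
])

```text
time: 23.72
tool_pos: [0.5214, 0.1028, 0.1088]
tool_rot: [0.001, -0.024, 1.0, -0.004]
contact_force: [-5.8, -6.4, 11.8]
gripper_width: 0.001
grasp_force: 6.1
```

Call:
move_arm([
  [0.03, -0.03, 0, 0, 0, 0, -1],
  [0.03, -0.03, 0, 0, 0, 0, -1],
  [0, 0, -0.04, 0, 0, 0, -1],
  [0, 0, -0.05, 0, 0, 0, -1],
  [0, 0, -0.05, 0, 0, 0, -1],
  [0, 0, -0.1, 0, 0, 0, -1],
  [0, 0, -0.5, 0, 0, 0, -1],
  [0, 0, -2, 0, 0, 0, -1],
  [0, 0, -4, 0, 0, 0, -1],
  [0, 0, -4, 0, 0, 0, -1],
  [0, 0, -2, 0, 0, 0, -1],
])

```text
time: 24.63
tool_pos: [0.5214, 0.1045, 0.2389]
tool_rot: [0.003, -0.024, 1.0, -0.001]
contact_force: [0.4, 0.5, 0.3]
gripper_width: -0.002
grasp_force: 0.0
```

Call:
move_arm([
  [0, -4, 0, 0, 0, 0, -1],
  [0, -4, 0, 0, 0, 0, -1],
  [0, -4, 0, 0, 0, 0, -1],
  [0, -4, 0, 0, 0, 0, -1],
  [0, -4, 0, 0, 0, 0, -1],
  [0, -4, 0, 0, 0, 0, -1],
  [0, -4, 0, 0, 0, 0, -1],
  [0, -4, 0, 0, 0, 0, -1],
  [0, 0, 0, 0, 0, 0, -1],
])

```text
time: 25.38
tool_pos: [0.5348, -0.2212, 0.2345]
tool_rot: [-0.0, -0.021, 1.0, -0.003]
contact_force: [-0.2, 1.5, 0.0]
gripper_width: -0.0
grasp_force: 0.0
```

```bash
python3 -c "
from h import *
st(); f=see('scene');print([(a,b-c) for (a,b,_),c in zip(track(f,.083),(10.6,12,10,12,13.3))])
f=see('top'); a=f['img'][205:305,240:380]; cv2.imwrite('pics/look5.png',cv2.resize(a,(700,500),interpolation=cv2.INTER_CUBIC))
"
```

```text
t 25.38 rack mm [-241.1    5.5] z_rack 220.7 toolz [-0.    -0.005 -1.   ] yang err deg -0.3 F [-0.19  1.46  0.03] w -0.0
[(-55, np.float64(86.0)), (-45, np.float64(85.3)), (-35, np.float64(88.7)), (45, np.float64(85.3)), (55, np.float64(85.4))]
```

View pics/look5.png

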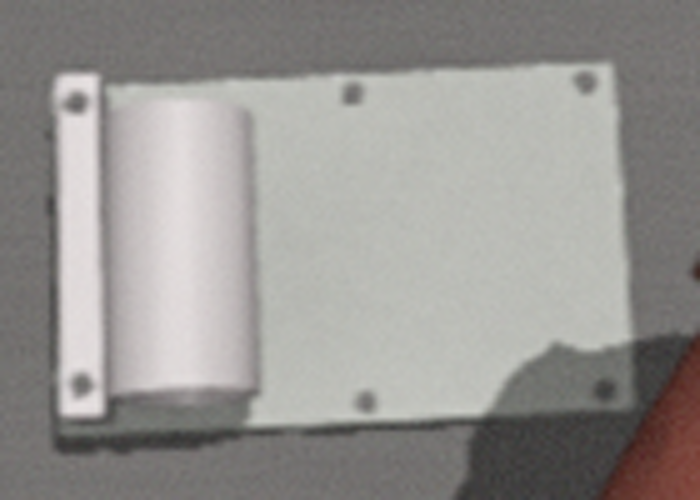

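The top view shows the pipe lying parallel to the stop bar at ≈(182, 247) with the sill hidden beneath. I'll check numerically before handing in.

Run:
```python
from h import *
f=manip.grab_frame("top")
uv,w=pipe(f,box=(222,286,262,300)); print(uv,w)
# right silhouette edge -> centre via tangent
c=-f["R"].T@f["t"]
def centre(u,v,side):
    d=f["R"].T@np.linalg.inv(f["mtx"])@np.r_[u,v,1]; cx,cz=(c[:2]-O)@ex,c[2]-zp; dx,dz=d[:2]@ex,d[2]
    return [round((cx+(dx*(.038-cz)-s*.038*np.hypot(dx,dz))/dz)*1e3,1) for s in (1,-1)]
g=f["img"].astype(int)
def edge(F,v,a,b):
    r=F["img"][v-1:v+2,a:b].astype(float).mean((0,)); q=r[:,2]-r[:,1]  # R-G drops from pipe to plate
    q=np.convolve(q,np.ones(3)/3,'same'); i=np.where(q<2.0)[0]; return a+i[i>1][0]
for v in (232,240,250,260,270,278):
    e=edge(f,v,284,300); print(v,e,centre(e-.5,v,1))
T=cam("top0")
for v in (232,250,270): e=edge(T,v,316,340); print("start",v,e,centre(e-.5,v,1))
```

```text
[[275.40232893 226.        ]
 [276.25767107 283.        ]] 29.0
232 290 [np.float64(88.7), np.float64(12.4)]
240 291 [np.float64(86.8), np.float64(10.5)]
250 291 [np.float64(87.5), np.float64(11.3)]
260 292 [np.float64(85.8), np.float64(9.5)]
270 292 [np.float64(86.5), np.float64(10.2)]
278 291 [np.float64(89.5), np.float64(13.2)]
start 232 326 [np.float64(-0.6), np.float64(-76.6)]
start 250 326 [np.float64(1.4), np.float64(-74.6)]
start 270 327 [np.float64(1.1), np.float64(-74.9)]
```

```bash
python3 -c "
from plant import manip
print(manip.job_done())"
```

```text
the job is handed in; nothing more can be done
None
```

I rolled the pipe over the sill and pushed it home against the stop bar for over a second. It now lies square at rack x ≈ 87 mm with the arm clear, and the job is handed in. The verdict was not shown; the highest palm force I read was about 13 N, and the push on the bar was not measured directly (I estimate 5 to 12 N).

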